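Set and lock the pivoting fence of a bench jig, then load a batten

ROBOT

A 6-joint arm with a two-finger parallel gripper is mounted at the origin on the work surface. World frame = base frame: x ahead of the robot, y to its left, z up, the work surface at z = 0. Lengths are in m, angles in degrees, forces in N, time in s.
With the tool pointing down it reaches from about 0.375 to 0.9 m from the base axis. Payload 3.1 kg.
Tool frame: the origin (TCP) lies at the very end of the fingers, on their centre line; the grasp point (between the pads) lies bot.grip_point_offset behind it (bot.grip_point_offset is the distance from the TCP to the grasp point, in m); z points along the fingers, y is the line along which they close (so a half turn about z gives the same grasp; the last joint's range is limited). The gripper opens to 87 mm and grips with 3 to 60 N. Pads are 19 mm wide; open, the fingers measure 117 mm over their backs; the gripper's body (75 mm by 190 mm) begins 51 mm behind the grasp point.
Start: joints at [61.163, 30.224, 82.088, -0, 67.689, -10.227], TCP at [0.199, 0.592, 0.223] pointing down, gripper open.
Joint ranges: [-176.69, 176.69], [-43.24, 126.21], [12.49, 139.97], [-82, 262], [0, 151.66], [-163.58, 163.58]. Speed limits (degrees/s): [159.86, 159.86, 180, 180, 180, 180].

INTERFACE

Orientations are given as a 3x3 rotation matrix whose columns are the frame's x, y, z axes.
In Python, from rig import bot, viewer, ticket gives the robot as it stands.
- The arm moves only by the tool servo_tool, never from a script. Its argument "targets" is a list of rows, each an object with "offset": the shift along the tool's x, y, z in m, a list of three; "dr": the turn, a rotation vector about the tool's x, y, z in degrees, a list of three. In form: [{"offset": [x, y, z], "dr": [ax, ay, az]}, ...]. A call has 1 to 20 rows; each row is the pose to reach, as a shift and turn from the pose commanded when the call began, along the tool's axes at that moment; what a row does not reach only later rows make up. A row lasts 1/12 s, in which the tool goes at most 41.7 mm and 7.16 degrees, less where a joint would pass 70% of its speed; a pose out of reach is approached as far as the arm can. A call with a gripper value outside its range is refused whole. "gripper" is the gripper command: -1 is fully open, 1 is shut, values between are in proportion, set as the call begins (left out, the last holds). The fingers move at their own pace and stop on an object; the grip force is fixed at half the most. Time passes only in rows, so rows that repeat a pose let the fingers close. It gives the time, the measured TCP pose, the force, the opening and the grip force at its end, in the units of the state.
- bot.read_state(): the state, without advancing time (a new reading comes with each control period).
- viewer.capture(name): name is "scene" or "top" or "wrist"; returns a dict with "color" (420x560x3 uint8, red, green, blue), "camera_matrix" (3x3 intrinsics, pixels), "R" (3x3) and "t" (3): a world point X has camera coordinates R X + t. Camera axes: x right, y down, z forward; pixel columns grow to the right and rows downward; lengths in m; the calibration is good to about 2 mm. A picture is of the moment at which its call begins. There is no depth.
- ticket.hand_in(): hands the job in; it is judged then, once.
The state is a dict: "time_s": time; "joint_positions": joint angles; "qvel": joint speeds; "tau": joint torques, N m; "position": TCP position; "tcp_rot": TCP orientation; "force": force on the tool from outside, world axes, zero at the start; "moment": the same for the moment, N m; "opening": opening from 0.0 (shut) to 1.0 (fully open); "grasp_force": force on a finger pad.
Only numpy, scipy, OpenCV 4.12 (cv2) and the standard library are available. Lean on these libraries where they do the work, as an engineer would, in place of code of your own. Each camera call takes 0.05 s, during which the arm holds its last target. There are 200 camera calls.

TASK

Set up the jig on the workbench: push the wooden fence near its free end so that it swings round on its pivot bolt until the hole in it lies over the hole in the board, then lock it with the wooden-handled steel pin, pushed fully down through both holes. Next stand the batten on the board, the same way up as it lies now, flat against the long far edge of the fence (the side with the turn button) and about midway along it, and let go of it. Last, swing the turn button square across the top of the batten, and leave the hammer, bottle and offcut where they are.

Things in the scene. Friction and masses are not known exactly. Their poses are not given: they have to be found in the camera images.
- jig_hole (a point): Mouth (at the board's top, 30 mm above the bench) of the 15 mm hole right through the jig's plywood board, fixed to the bench. Its x, y axes are the jig's axes (z up; x roughly away from the robot). From the hole the board reaches -120 to +140 mm along jig x and -220 to +50 mm along jig y.
- fence (a joint): Fence angle about its pivot bolt, rad. 0: its hole is exactly over the board's hole, its long side along jig y; positive: counter-clockwise from above, free end nearer the robot. Starts at 0.25 to 0.5, moves from -0.15 to 0.7, no stop at 0; dry friction (about 1 N at the free end) keeps it where it is left.
- fence_pivot (a point): On the pivot bolt's axis, level with the fence's top (47 mm above the bench; bolt head 9 mm higher). Axes turn with the fence: y along it to its free end, x to its far long edge, where the batten goes. In them the fence, a flat dark wooden bar 220 x 50 x 16 mm, spans x -15 to 35, y -15 to 205, z -16 to 0 mm.
- fence_eye (a point): Centre, at the fence's top face, of the 15 mm hole through the fence near its free end; at x 10, y 185 mm in the fence_pivot axes.
- pin_grip (a point): Middle of the locking pin's wooden handle, an upright cylinder 28 mm thick, 46 mm tall. Below it a steel shank 12 mm thick, 44 mm long, the last 12 mm tapering. It starts standing loose in the hole of a fixed pale wooden holder block 60 x 60 x 50 mm tall, its handle resting on the block's top.
- pin_tip (a point): Tip (4 mm wide) of the pin's shank, 67 mm below pin_grip; z runs up the pin. Fully home, the handle's underside rests on the fence and the tip is 3 mm above the bench.
- pin: The locking pin as a whole, about 90 g; origin at the tip of its shank.
- batten_center (a point): Centre of the loose batten, a pale wooden bar: x along its 150 mm length, y across its 40 mm width, z up its 46 mm height. Placed, it is 53 mm above the bench and, touching the fence, at x 55 mm in the fence_pivot axes; midway is y 95 mm. It stands 29 mm above the fence's top, so its upper part can be held.
- batten: The batten as a whole, 0.13 to 0.25 kg, starting flat on the bench; origin in the centre of its underside.
- button (a joint): Angle of the turn button, rad. 0: it points along jig +y; positive: counter-clockwise from above. Starts at -0.4 to -0.05; a stop at 1.57, where it points along jig -x, square across batten and fence. Stays where it is left; about 1 N moves it.
- button_pivot (a point): Turn button's pivot, half-way up its thickness; 100 mm along jig x, -50 mm along jig y from jig_hole. A wooden bar 24 mm wide on a 20 mm thick post, underside 79 mm, top 97 mm above the bench (screw head 5 mm more), 3 mm above a placed batten. It reaches 86 mm to its free end (y axis), 14 mm behind.
- button_tip (a point): Free end of the turn button, half-way up its thickness.
- hammer: Bystander: hammer lying on the bench to the left of the jig; leave alone.
- glue: Bystander: white plastic bottle 160 mm tall, 60 mm wide; leave alone.
- offcut: Bystander: dark wooden offcut 80 x 60 x 35 mm; leave alone.
Things that resemble listed ones, but are neither listed nor needed, are in the scene too. What is shaped like the pin but pink is not meant. Leave any purple look-alike of the batten alone.

How it is judged:
By the outcome, as a careful person would: the job done as asked, in the order asked, and still so for the second after the job is handed in, with the robot touching nothing.
It also fails if it takes over 72 s, if anything falls off the work surface, if the arm or the gripper's body presses on something with over 40 N, if the wrist force passes 120 N, or if a joint passes its speed limit or range.

## Working session

There is one attempt and no reset: what is moved stays moved. The work goes in short steps, Python scripts to look and compute and a tool call to move; the robot and the scene stay as the last step left them, time stands still between calls to the robot, and variables do not carry over. Pictures are saved under pics/ and viewed, at most 13 in all, crops included, and the job is handed in when it is done.

Besides the shell and the picture viewer there is one more tool, called after "Call:" as name([rows], argument=value, ...), one row to a line, values as JSON. servo_tool: Moves the arm, as the interface text tells. Its arguments: {"type":"object","properties":{"targets":{"type":"array"},"gripper":{"type":"number"}},"required":["targets"]}

```bash
ls; mkdir -p pics; cat > h.py <<'E'
import numpy as np, cv2
from rig import bot, viewer, ticket
def cap(n,save=None):
    c=viewer.capture(n); c={k:np.array(v) for k,v in c.items()}
    if save: cv2.imwrite('pics/'+save,c['color'][:,:,::-1])
    return c
def ray(c,u,v):
    d=np.linalg.inv(c['camera_matrix'])@[u,v,1]; return -c['R'].T@c['t'], c['R'].T@d
def onz(c,u,v,z):
    o,d=ray(c,u,v); return o+d*(z-o[2])/d[2]
def proj(c,X):
    p=c['camera_matrix']@(c['R']@np.array(X)+c['t']); return p[:2]/p[2]
E
python3 - <<'E'
from h import *
import pickle
s=bot.read_state(); print(s['time_s'],s['position'],s['tcp_rot'],bot.grip_point_offset)
d={n:cap(n,n+'0.png') for n in('scene','top')}
pickle.dump(d,open('d0.pkl','wb'))
for n in d: print(n,-d[n]['R'].T@d[n]['t'],d[n]['camera_matrix'][0,0])
a=np.hstack([cv2.imread('pics/top0.png')]);cv2.imwrite('pics/top0b.png',cv2.resize(a,(800,600),interpolation=cv2.INTER_CUBIC))
E
```

```text
pics
0.0 [0.19907717 0.59168978 0.22158232] [[-9.47713978e-01  3.19119401e-01 -1.01195388e-03]
 [ 3.19120797e-01  9.47712215e-01 -1.86387384e-03]
 [ 3.64242753e-04 -2.08935482e-03 -9.99997751e-01]] 0.0187
scene [ 1.30355248 -0.44472579  0.80412961] 494.4420449867487
top [0.32542967 0.0116349  1.27285076] 541.4103595249956
```

View pics/top0b.png

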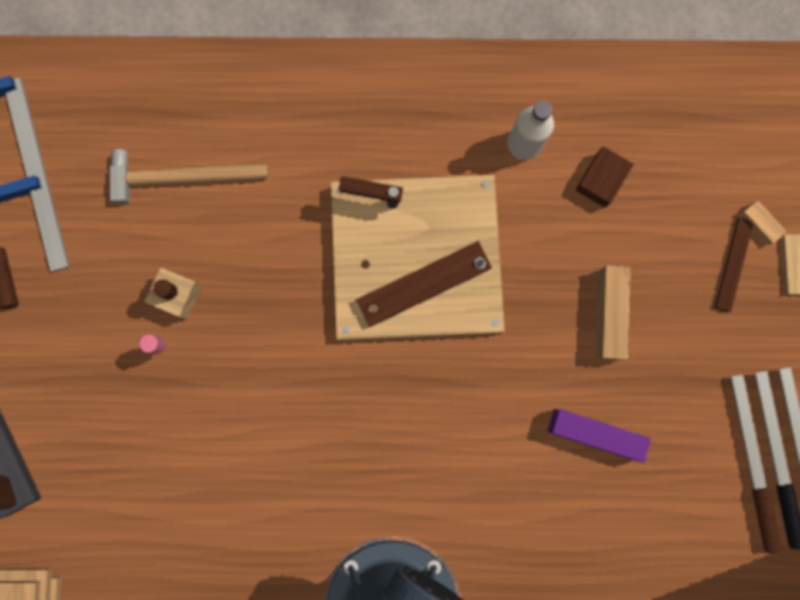

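View pics/scene0.png

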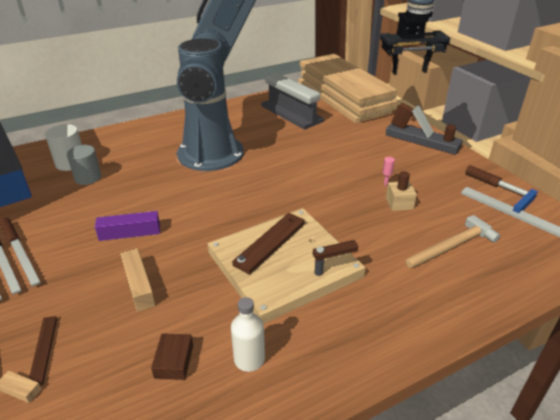

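The top view, in 800x600 pixels, shows the jig hole at (365,264), fence bolt (480,263), fence eye (374,309), button screw (393,190) and button tip (340,187). It also shows the pin handle at (165,289) and the batten at (615,312). The pink pin at (150,344) and the purple bar are decoys.

```bash
cat > m.py <<'E'
from h import *
import pickle
d=pickle.load(open('d0.pkl','rb')); t=d['top']; g=cv2.cvtColor(t['color'],cv2.COLOR_RGB2HSV)
def blob(m,u,v,r):
    k=np.zeros(m.shape,np.uint8); cv2.circle(k,(int(u),int(v)),r,255,-1); m=cv2.bitwise_and(m.astype(np.uint8)*255,k)
    n,l,st,c=cv2.connectedComponentsWithStats(m); i=1+np.argmin(np.hypot(*(c[1:]-[u,v]).T)-st[1:,4]*.05); 
    return c[i],st[i,4],(l==i).astype(np.uint8)
V=g[:,:,2]; s=.7
c,a,_=blob(V<110,365*s,264*s,8); jh=onz(t,*c,.03); print('jig hole',c,a,jh)
c,a,l=blob(V<110,420*s,285*s,70); r=cv2.minAreaRect(np.argwhere(l)[:,::-1].astype(np.float32)); bx=cv2.boxPoints(r)
print('fence',r,a,[onz(t,*p,.047)[:2].round(4) for p in bx])
c,a,l=blob((V<110),370*s,188*s,35); print('button',c,a)
c,a,l=blob((V<110),165*s,289*s,12); print('pin top',c,a,onz(t,*c,.09))
c,a,l=blob((g[:,:,1]<140)&(V>130),615*s,312*s,45); r=cv2.minAreaRect(np.argwhere(l)[:,::-1].astype(np.float32));print('batten',c,a,r,onz(t,*r[0],.046))
bc=[(331,183),(494,176),(504,332),(336,340)]
print('board',[onz(t,u*s,v*s,.03)[:2].round(4) for u,v in bc])
for n,u,v,z in [('bolt',480,263,.054),('eye',374,309,.047),('bscrew',393,190,.1),('btip',340,184,.097),('pink',150,344,.08),('pintop',165,288,.096),('block',176,290,.05)]: print(n,onz(t,u*s,v*s,z)[:2].round(4))
b=t['color'][105:255,215:365][:,:,::-1]; b2=t['color'][180:240,80:160][:,:,::-1]; b3=t['color'][175:265,400:460][:,:,::-1]
A=np.zeros((600,800,3),np.uint8); A[:,:600]=cv2.resize(b,(600,600),interpolation=2)
A[:150,600:]=cv2.resize(b2,(200,150));A[200:500,600:]=cv2.resize(b3,(200,300)); cv2.imwrite('pics/crop1.png',A)
E
python3 m.py
```

```text
jig hole [255.13333333 184.53333333] 15 [0.5437216  0.04564636 0.03      ]
fence ((295.7457275390625, 198.85055541992188), (20.995664596557617, 95.32575988769531), 64.1336441040039) 1917 [array([0.4813, 0.0605]), array([ 0.5786, -0.1368]), array([ 0.5344, -0.1573]), array([0.4381, 0.0393])]
button [258.16025641 133.17307692] 468
pin top [113.82524272 202.7038835 ] 206 [0.49180292 0.35434755 0.09      ]
batten [431.45130435 218.31913043] 1150 ((431.4800109863281, 218.09933471679688), (17.62354850769043, 65.73016357421875), 1.9091522693634033) [ 0.46409759 -0.35848423  0.046     ]
board [array([0.6788, 0.1018]), array([ 0.6918, -0.1683]), array([ 0.4324, -0.18  ]), array([0.4191, 0.0906])]
bolt [ 0.541  -0.1399]
eye [0.4673 0.0296]
bscrew [ 0.648 -0.   ]
btip [0.6582 0.0828]
pink [0.4087 0.373 ]
pintop [0.4934 0.3491]
block [0.4968 0.3447]
```

View pics/crop1.png

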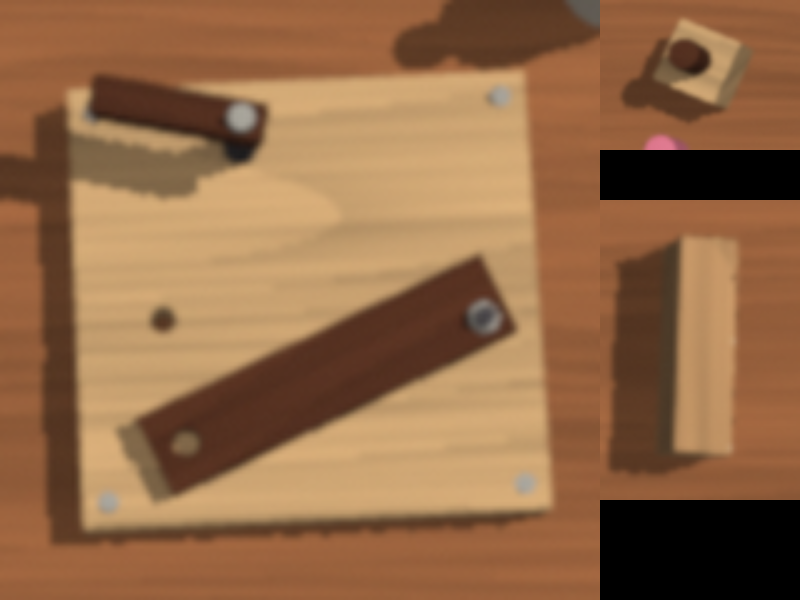

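```bash
cat >> h.py <<'E'
YAW=2.6; JH=np.array([.5425,.0455])
from scipy.spatial.transform import Rotation as Rt
def J(x,y,yaw=None):
    a=np.radians(YAW if yaw is None else yaw); return JH+np.array([[np.cos(a),-np.sin(a)],[np.sin(a),np.cos(a)]])@[x,y]
def go(x,y,z,ydir):
    "offset and dr to bring TCP to x,y,z, pointing down, tool y at ydir deg (mod 180)"
    s=bot.read_state(); R=np.array(s['tcp_rot']); p=np.array(s['position'])
    cur=np.degrees(np.arctan2(R[1,1],R[0,1])); yd=cur+(ydir-cur+90)%180-90; a=np.radians(yd)
    y=np.array([np.cos(a),np.sin(a),0]); zz=np.array([0,0,-1.]); T=np.stack([np.cross(y,zz),y,zz],1)
    print('t',round(s['time_s'],2),'p',p.round(4),'F',np.round(s['force'],1),'op',round(s['opening'],3),'q6',round(s['joint_positions'][5],1))
    print('  offset',(R.T@(np.array([x,y_ if False else x,0])*0+np.array([x,yv(y,x),z])-p) if False else R.T@(np.array([x,_Y,z])-p)).round(4) if False else (R.T@(np.array(go.t)-p)).round(4) if False else '')
E
python3 - <<'E'
s=open('h.py').read(); i=s.index('def go')
s=s[:i]+'''def go(X,ydir):
    "offset and dr bringing the TCP to X, pointing down, tool y at ydir deg (mod 180)"
    s=bot.read_state(); R=np.array(s['tcp_rot']); p=np.array(s['position'])
    cur=np.degrees(np.arctan2(R[1,1],R[0,1])); a=np.radians(cur+(ydir-cur+90)%180-90)
    y=np.array([np.cos(a),np.sin(a),0]); z=np.array([0,0,-1.]); T=np.stack([np.cross(y,z),y,z],1)
    print('t',round(s['time_s'],2),'p',p.round(4),'q6',round(s['joint_positions'][5],1),'offset',(R.T@(np.array(X)-p)).round(4),'dr',Rt.from_matrix(R.T@T).as_rotvec(degrees=True).round(2))
'''
open('h.py','w').write(s)
E
python3 - <<'E'
from h import *
for j in [(-.145,-.025,.12),(-.145,-.025,.036)]: print(J(*j[:2])); go([*J(*j[:2]),j[2]],92.6)
E
```

```text
[0.39878334 0.0139481 ]
t 0.1 p [0.1991 0.5917 0.2217] q6 -10.2 offset [-0.3736 -0.4837  0.1025] dr [ -0.11  -0.04 -21.21]
[0.39878334 0.0139481 ]
t 0.1 p [0.1991 0.5917 0.2217] q6 -10.2 offset [-0.3737 -0.4835  0.1865] dr [ -0.11  -0.04 -21.21]
```

Call:
servo_tool([
  {"offset": [-0.3736, -0.4837, 0.08], "dr": [-0.11, -0.04, -21.2]},
  {"offset": [-0.3736, -0.4837, 0.08], "dr": [-0.11, -0.04, -21.2]},
  {"offset": [-0.3736, -0.4837, 0.08], "dr": [-0.11, -0.04, -21.2]},
  {"offset": [-0.3736, -0.4837, 0.08], "dr": [-0.11, -0.04, -21.2]},
  {"offset": [-0.3736, -0.4837, 0.08], "dr": [-0.11, -0.04, -21.2]},
  {"offset": [-0.3736, -0.4837, 0.08], "dr": [-0.11, -0.04, -21.2]},
  {"offset": [-0.3736, -0.4837, 0.08], "dr": [-0.11, -0.04, -21.2]},
  {"offset": [-0.3736, -0.4837, 0.08], "dr": [-0.11, -0.04, -21.2]},
  {"offset": [-0.3736, -0.4837, 0.08], "dr": [-0.11, -0.04, -21.2]},
  {"offset": [-0.3736, -0.4837, 0.08], "dr": [-0.11, -0.04, -21.2]},
  {"offset": [-0.3736, -0.4837, 0.08], "dr": [-0.11, -0.04, -21.2]},
  {"offset": [-0.3736, -0.4837, 0.08], "dr": [-0.11, -0.04, -21.2]},
  {"offset": [-0.3736, -0.4837, 0.08], "dr": [-0.11, -0.04, -21.2]},
  {"offset": [-0.3736, -0.4837, 0.08], "dr": [-0.11, -0.04, -21.2]},
  {"offset": [-0.3736, -0.4837, 0.08], "dr": [-0.11, -0.04, -21.2]},
  {"offset": [-0.3736, -0.4837, 0.08], "dr": [-0.11, -0.04, -21.2]},
  {"offset": [-0.3736, -0.4837, 0.08], "dr": [-0.11, -0.04, -21.2]},
  {"offset": [-0.3736, -0.4837, 0.08], "dr": [-0.11, -0.04, -21.2]},
], gripper=1)

```text
time_s: 1.6
position: [0.3981, 0.0151, 0.1423]
tcp_rot: [[-0.999, -0.044, -0.001], [-0.044, 0.999, 0.003], [0.001, 0.003, -1.0]]
force: [-0.9, 0.1, -0.4]
opening: 0.006
grasp_force: 0.0
```

```bash
python3 - <<'E'
from h import *
for j in [(-.145,-.025,.036),(-.0375,-.025,.036)]: go([*J(*j[:2]),j[2]],92.6)
cap('wrist','w1.png')
E
```

```text
t 1.6 p [0.3981 0.0151 0.1423] q6 -106.8 offset [-0.0007 -0.0014  0.1063] dr [ 0.15 -0.05 -0.06]
t 1.6 p [0.3981 0.0151 0.1423] q6 -106.8 offset [-0.1082 -0.0013  0.1062] dr [ 0.15 -0.05 -0.06]
```

View pics/w1.png

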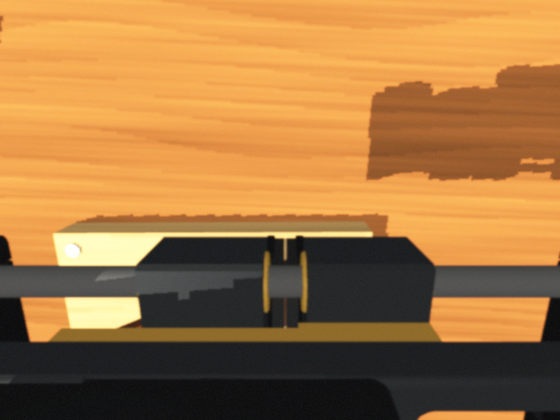

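The wrist view shows the board's near edge along row 230, from the left corner screw at (72,250) to the right end at column 372. The closed fingers are at (285,280). The camera looks from the tool's +x side, which faces the robot here. The spot is free, so I will go down and push.

Call:
servo_tool([
  {"offset": [0, -0.001, 0.04], "dr": [0.15, 0, 0]},
  {"offset": [0, -0.001, 0.08], "dr": [0.15, 0, 0]},
  {"offset": [0, -0.001, 0.106], "dr": [0.15, 0, 0]},
  {"offset": [0, -0.001, 0.106], "dr": [0.15, 0, 0]},
  {"offset": [-0.012, -0.001, 0.106], "dr": [0.15, 0, 0]},
  {"offset": [-0.02, -0.001, 0.106], "dr": [0.15, 0, 0]},
  {"offset": [-0.028, -0.001, 0.106], "dr": [0.15, 0, 0]},
  {"offset": [-0.036, -0.001, 0.106], "dr": [0.15, 0, 0]},
  {"offset": [-0.044, -0.001, 0.106], "dr": [0.15, 0, 0]},
  {"offset": [-0.052, -0.001, 0.106], "dr": [0.15, 0, 0]},
  {"offset": [-0.06, -0.001, 0.106], "dr": [0.15, 0, 0]},
  {"offset": [-0.068, -0.001, 0.106], "dr": [0.15, 0, 0]},
  {"offset": [-0.076, -0.001, 0.106], "dr": [0.15, 0, 0]},
  {"offset": [-0.084, -0.001, 0.106], "dr": [0.15, 0, 0]},
  {"offset": [-0.09, -0.001, 0.106], "dr": [0.15, 0, 0]},
  {"offset": [-0.096, -0.001, 0.106], "dr": [0.15, 0, 0]},
  {"offset": [-0.102, -0.001, 0.106], "dr": [0.15, 0, 0]},
  {"offset": [-0.106, -0.001, 0.106], "dr": [0.15, 0, 0]},
  {"offset": [-0.108, -0.001, 0.106], "dr": [0.15, 0, 0]},
  {"offset": [-0.108, -0.001, 0.106], "dr": [0.15, 0, 0]},
])

```text
time_s: 3.32
position: [0.5081, 0.0186, 0.0367]
tcp_rot: [[-0.999, -0.045, 0.003], [-0.045, 0.999, -0.001], [-0.003, -0.001, -1.0]]
force: [0.6, 0.4, -0.2]
opening: 0.004
grasp_force: 0.0
```

```bash
python3 - <<'E'
from h import *
t=cap('top'); s=bot.read_state(); print(s['position'],s['force'])
b=t['color'][90:240,215:365][:,:,::-1]; cv2.imwrite('pics/f1.png',cv2.resize(b,(600,600),interpolation=2))
for n,X in [('hole',[*JH,.03]),('eyewish',[*JH,.047])]: print(n,(proj(t,X)-[215,90])*4)
E
```

```text
[0.50789244 0.01854977 0.03671446] [-0.19981033 -0.1382141   0.15218805]
hole [160.77244047 380.20259328]
eyewish [159.99610603 375.10394594]
```

View pics/f1.png

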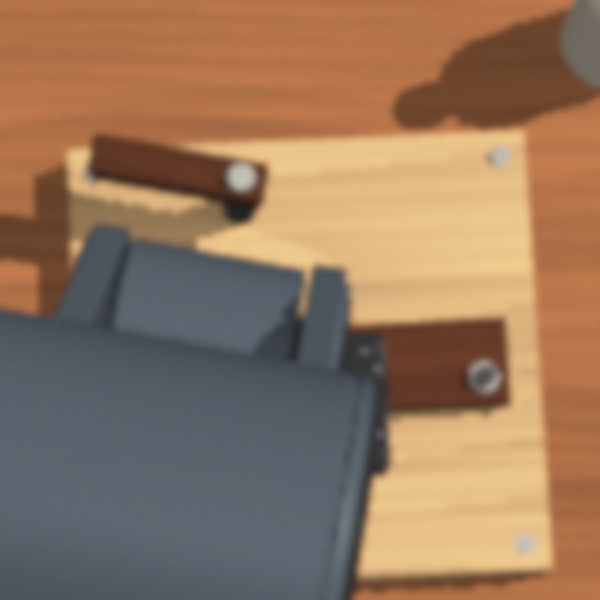

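The fence is nearly square to the board: its far edge runs along about row 325 and the bolt is at (485,377). The arm hides the eye. I will retreat and go to the pin, then look again from there.

```bash
python3 - <<'E'
from h import *
go([.555,.349,.19],92.6)
E
```

```text
t 3.37 p [0.5079 0.0185 0.0367] q6 -103.0 offset [-0.0624  0.3278 -0.1536] dr [-0.07  0.14 -0.01]
```

Call:
servo_tool([
  {"offset": [0.025, 0, 0], "dr": [0, 0, 0]},
  {"offset": [0.03, 0, -0.03], "dr": [0, 0, 0]},
  {"offset": [0.03, 0, -0.07], "dr": [0, 0, 0]},
  {"offset": [0.0, 0.02, -0.11], "dr": [0, 0, 0]},
  {"offset": [-0.02, 0.04, -0.15], "dr": [0, 0.1, 0]},
  {"offset": [-0.062, 0.328, -0.154], "dr": [0, 0.1, 0]},
  {"offset": [-0.062, 0.328, -0.154], "dr": [0, 0.1, 0]},
  {"offset": [-0.062, 0.328, -0.154], "dr": [0, 0.1, 0]},
  {"offset": [-0.062, 0.328, -0.154], "dr": [0, 0.1, 0]},
  {"offset": [-0.062, 0.328, -0.154], "dr": [0, 0.1, 0]},
  {"offset": [-0.062, 0.328, -0.154], "dr": [0, 0.1, 0]},
  {"offset": [-0.062, 0.328, -0.154], "dr": [0, 0.1, 0]},
  {"offset": [-0.062, 0.328, -0.154], "dr": [0, 0.1, 0]},
  {"offset": [-0.062, 0.328, -0.154], "dr": [0, 0.1, 0]},
  {"offset": [-0.062, 0.328, -0.154], "dr": [0, 0.1, 0]},
  {"offset": [-0.062, 0.328, -0.154], "dr": [0, 0.1, 0]},
], gripper=-1)

```text
time_s: 4.7
position: [0.5536, 0.3475, 0.19]
tcp_rot: [[-0.999, -0.044, -0.002], [-0.044, 0.999, -0.002], [0.002, -0.002, -1.0]]
force: [-0.4, 0.3, -0.2]
opening: 0.994
grasp_force: 0.0
```

```bash
python3 - <<'E'
from h import *
import pickle
t=cap('top'); w=cap('wrist'); pickle.dump((t,w),open('d1.pkl','wb')); s=bot.read_state(); print(s['position'],s['opening'],-w['R'].T@w['t'],w['R'][2],w['camera_matrix'][0,0])
b=t['color'][130:230,230:350][:,:,::-1]; A=np.zeros((600,800,3),np.uint8); A[:333,:400]=cv2.resize(b,(400,333),interpolation=2)
A[:300,400:]=cv2.resize(w['color'][:,:,::-1],(400,300)); cv2.imwrite('pics/g1.png',A[:340])
g=cv2.cvtColor(t['color'],cv2.COLOR_RGB2HSV); V=g[:,:,2]; print(np.round(proj(t,[*JH,.047]),1))
u,v=np.round(proj(t,[*JH,.047])).astype(int); print(V[v-7:v+8,u-7:u+8])
E
```

```text
[0.55399228 0.34722067 0.1902407 ] 0.9992879274421208 [0.48515357 0.34369647 0.35339268] [ 0.25386226  0.00898424 -0.96719865] 342.52442275827866
[255.  183.8]
[[90 90 91 91 91 90 90 91 90 90 91 91 90 91 91]
 [90 89 90 90 91 91 90 90 89 89 88 87 88 88 88]
 [88 88 88 88 88 87 86 84 83 83 83 84 83 83 84]
 [83 83 83 83 81 77 73 70 71 74 79 81 82 82 82]
 [80 80 81 79 74 66 63 61 61 64 73 80 82 84 83]
 [82 82 82 79 72 68 71 73 72 68 72 79 83 86 86]
 [84 83 83 80 74 76 81 84 83 78 75 79 84 86 86]
 [84 83 82 81 79 81 86 87 87 84 80 80 85 85 85]
 [84 83 83 82 83 85 87 88 87 85 82 82 84 86 86]
 [85 84 84 84 84 85 86 86 84 83 83 85 85 86 86]
 [85 84 84 84 84 85 85 84 83 83 84 86 85 86 86]
 [86 85 84 85 84 84 84 84 84 85 86 85 85 87 86]
 [88 85 86 87 87 87 87 87 87 88 88 87 89 88 89]
 [89 88 88 88 89 89 90 90 90 89 90 89 90 91 90]
 [92 90 89 90 91 91 91 91 91 92 91 91 91 90 90]]
```

View pics/g1.png

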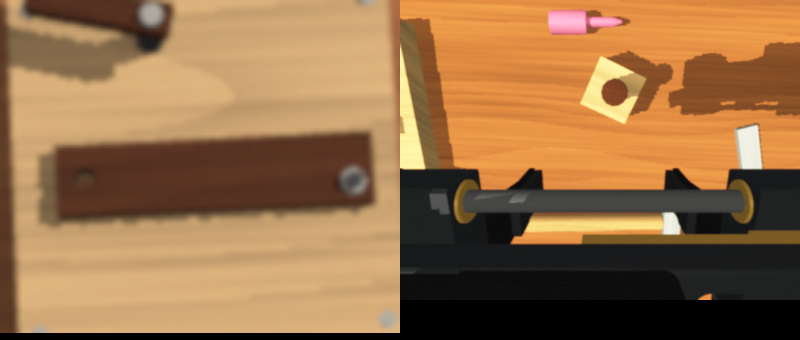

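Crop left: the fence eye is at about (84,178), in line with the wished place to about 1 px. Crop right (wrist view): the pin handle is at (614,92) in its holder and the pink decoy is at (568,22).

```bash
python3 - <<'E'
from h import *
import pickle
t,w=pickle.load(open('d1.pkl','rb'))
g=cv2.cvtColor(w['color'],cv2.COLOR_RGB2HSV); V=g[:,:,2]
m=np.zeros_like(V); m[100:155,270:330]=(V[100:155,270:330]<130); n,l,st,c=cv2.connectedComponentsWithStats(m)
for i in range(1,n):
    if st[i,4]>50: print('pin',c[i],st[i],onz(w,*c[i],.096))
# block top: bright yellow
m=np.zeros_like(V); m[70:180,240:350]=((g[:,:,2]>200)&(g[:,:,1]<150))[70:180,240:350]
k=cv2.convexHull(np.argwhere(m)[:,::-1].astype(np.int32)); r=cv2.minAreaRect(k); print('block',r, onz(w,*r[0],.05))
# top: fence far edge, columns
H=cv2.cvtColor(t['color'],cv2.COLOR_RGB2GRAY).astype(float)
pts=[]
for u in range(252,338,2):
    col=H[150:182,u]; gr=np.diff(col); i=np.argmin(gr); a,b,cc=-gr[i-1:i+2]; v=150.5+i+.5*(a-cc)/(a-2*b+cc); pts.append(onz(t,u,v,.047)[:2])
p=np.array(pts); f=np.polyfit(p[:,1],p[:,0],1); r=p[:,0]-np.polyval(f,p[:,1]); k=abs(r)<.002; f=np.polyfit(p[k,1],p[k,0],1)
print('fence angle',-np.degrees(np.arctan(f[0])),r.std(), 'x at y=.0455',np.polyval(f,.0455),'wish',J(.025,0)[0])
E
```

```text
pin [305.01965602 121.55528256] [287 111  32  28 407] [0.48943792 0.35804251 0.096     ]
block ((297.5292663574219, 125.93658447265625), (71.589111328125, 73.0558090209961), 24.77513885498047) [0.49416566 0.35436447 0.05      ]
fence angle 2.980636236738053 0.00022777928962565514 x at y=.0455 0.5673297831184314 wish 0.5674742642447679
```

```bash
python3 - <<'E'
from h import *
go([.4945,.3545,.056],92.6)
E
```

```text
t 4.8 p [0.554  0.3472 0.1902] q6 -70.1 offset [0.0589 0.0101 0.1343] dr [-0.1  -0.11 -0.14]
```

Call:
servo_tool([
  {"offset": [0.03, 0.005, 0], "dr": [0, 0, 0]},
  {"offset": [0.059, 0.01, 0], "dr": [-0.1, -0.1, 0]},
  {"offset": [0.059, 0.01, 0.02], "dr": [-0.1, -0.1, 0]},
  {"offset": [0.059, 0.01, 0.05], "dr": [-0.1, -0.1, 0]},
  {"offset": [0.059, 0.01, 0.08], "dr": [-0.1, -0.1, 0]},
  {"offset": [0.059, 0.01, 0.11], "dr": [-0.1, -0.1, 0]},
  {"offset": [0.059, 0.01, 0.125], "dr": [-0.1, -0.1, 0]},
  {"offset": [0.059, 0.01, 0.134], "dr": [-0.1, -0.1, 0]},
  {"offset": [0.059, 0.01, 0.134], "dr": [-0.1, -0.1, 0]},
  {"offset": [0.059, 0.01, 0.134], "dr": [-0.1, -0.1, 0]},
])

```text
time_s: 5.63
position: [0.4952, 0.3559, 0.0568]
tcp_rot: [[-0.999, -0.044, 0.001], [-0.044, 0.999, 0.001], [-0.001, 0.001, -1.0]]
force: [-0.6, 0.0, 0.5]
opening: 1.001
grasp_force: 0.0
```

Call:
servo_tool([
  {"offset": [0, 0, 0], "dr": [0, 0, 0]},
  {"offset": [0, 0, 0], "dr": [0, 0, 0]},
  {"offset": [0, 0, 0], "dr": [0, 0, 0]},
  {"offset": [0, 0, 0], "dr": [0, 0, 0]},
  {"offset": [0, 0, 0], "dr": [0, 0, 0]},
  {"offset": [0, 0, 0], "dr": [0, 0, 0]},
  {"offset": [0, 0, 0], "dr": [0, 0, 0]},
  {"offset": [0, 0, 0], "dr": [0, 0, 0]},
], gripper=1)

```text
time_s: 6.3
position: [0.4946, 0.3566, 0.0565]
tcp_rot: [[-0.999, -0.045, 0.001], [-0.045, 0.999, 0.001], [-0.001, 0.001, -1.0]]
force: [0.2, -0.6, -0.3]
opening: 0.478
grasp_force: 0.0
```

```bash
python3 - <<'E'
from h import *
w=cap('wrist','w2.png'); s=bot.read_state(); print(s['position'],s['force'],s['moment'],s['opening'],s['grasp_force'])
E
```

```text
[0.49457636 0.35658889 0.05644766] [ 0.28482526 -0.19287451 -0.85193173] [ 0.02578426 -0.0178351  -0.01874879] 0.43344211721671877 0.0
```

View pics/w2.png

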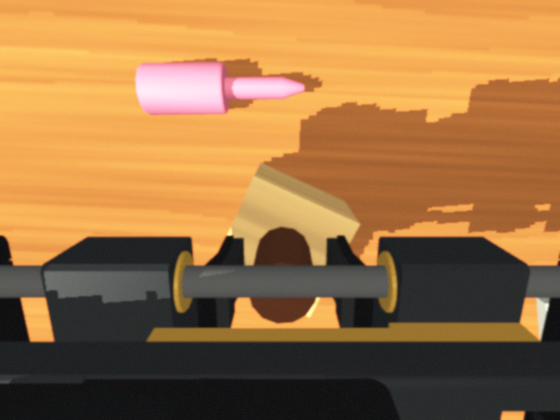

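The handle sits centred between the still-closing fingers, at about (282,275). I will keep closing, then lift.

Call:
servo_tool([
  {"offset": [0, 0, 0], "dr": [0, 0, 0]},
  {"offset": [0, 0, 0], "dr": [0, 0, 0]},
  {"offset": [0, 0, 0], "dr": [0, 0, 0]},
  {"offset": [0, 0, 0], "dr": [0, 0, 0]},
  {"offset": [0, 0, 0], "dr": [0, 0, 0]},
  {"offset": [0, 0, 0], "dr": [0, 0, 0]},
])

```text
time_s: 6.85
position: [0.4945, 0.3565, 0.0564]
tcp_rot: [[-0.999, -0.045, 0.001], [-0.045, 0.999, 0.001], [-0.001, 0.001, -1.0]]
force: [0.1, -0.6, -0.1]
opening: 0.316
grasp_force: 30.0
```

Call:
servo_tool([
  {"offset": [0, 0, -0.01], "dr": [0, 0, 0]},
  {"offset": [0, 0, -0.025], "dr": [0, 0, 0]},
  {"offset": [0, 0, -0.05], "dr": [0, 0, 0]},
  {"offset": [0, 0, -0.08], "dr": [0, 0, 0]},
  {"offset": [0, 0, -0.1], "dr": [0, 0, 0]},
  {"offset": [0, 0, -0.1], "dr": [0, 0, 0]},
  {"offset": [0, 0, -0.1], "dr": [0, 0, 0]},
])

```text
time_s: 7.43
position: [0.4952, 0.3568, 0.1582]
tcp_rot: [[-0.999, -0.045, 0.004], [-0.045, 0.999, 0.002], [-0.004, 0.002, -1.0]]
force: [-0.0, -0.4, -1.1]
opening: 0.315
grasp_force: 30.0
```

```bash
python3 - <<'E'
from h import *
go([*JH,.125],92.6)
go([*JH,.053],92.6)
s=bot.read_state();print(s['force'],s['moment'],s['opening'],s['grasp_force'])
E
```

```text
t 7.43 p [0.4952 0.3568 0.1582] q6 -67.3 offset [-0.033  -0.3132  0.0326] dr [ 0.13  0.24 -0.01]
t 7.43 p [0.4952 0.3568 0.1582] q6 -67.3 offset [-0.0327 -0.3134  0.1046] dr [ 0.13  0.24 -0.01]
[-6.86301388e-04 -4.20917507e-01 -1.12282528e+00] [ 0.02847218  0.00830548 -0.0144941 ] 0.31515911054344203 29.999794266186655
```

Call:
servo_tool([
  {"offset": [-0.033, -0.3132, 0.0], "dr": [0.13, 0.24, 0]},
  {"offset": [-0.033, -0.3132, 0.0], "dr": [0.13, 0.24, 0]},
  {"offset": [-0.033, -0.3132, 0.0], "dr": [0.13, 0.24, 0]},
  {"offset": [-0.033, -0.3132, 0.0], "dr": [0.13, 0.24, 0]},
  {"offset": [-0.033, -0.3132, 0.0], "dr": [0.13, 0.24, 0]},
  {"offset": [-0.033, -0.3132, 0.0], "dr": [0.13, 0.24, 0]},
  {"offset": [-0.033, -0.3132, 0.0], "dr": [0.13, 0.24, 0]},
  {"offset": [-0.033, -0.3132, 0.0], "dr": [0.13, 0.24, 0]},
  {"offset": [-0.033, -0.3132, 0.0], "dr": [0.13, 0.24, 0]},
  {"offset": [-0.033, -0.3132, 0.025], "dr": [0.13, 0.24, 0]},
  {"offset": [-0.033, -0.3132, 0.045], "dr": [0.13, 0.24, 0]},
  {"offset": [-0.033, -0.3132, 0.045], "dr": [0.13, 0.24, 0]},
  {"offset": [-0.033, -0.3132, 0.045], "dr": [0.13, 0.24, 0]},
  {"offset": [-0.033, -0.3132, 0.045], "dr": [0.13, 0.24, 0]},
])

```text
time_s: 8.6
position: [0.5415, 0.0457, 0.1112]
tcp_rot: [[-0.999, -0.046, -0.004], [-0.046, 0.999, -0.001], [0.004, -0.001, -1.0]]
force: [-0.1, 0.5, 0.3]
opening: 0.317
grasp_force: 30.0
```

```bash
python3 - <<'E'
from h import *
c=cap('scene'); 
go([*JH,.053],92.6)
p=bot.read_state()['position']
u,v=proj(c,[*JH,.047]); print(u,v)
x0,y0=int(u)-40,int(v)-45
cv2.imwrite('pics/s1.png',cv2.resize(c['color'][y0:y0+70,x0:x0+80][:,:,::-1],(640,560),interpolation=2))
for X in ([*JH,.047],[p[0],p[1],p[2]-.0485],[*J(.1,-.05),.102]): print((proj(c,X)-[x0,y0])*8)
E
```

```text
t 8.65 p [0.5421 0.0456 0.1117] q6 -99.4 offset [-0.0006 -0.0001  0.0587] dr [-0.08 -0.14  0.04]
311.39591101231986 234.34456240057548
[323.1672881 362.7564992]
[324.7658867  319.61827245]
[382.42516457 473.39547993]
```

View pics/s1.png

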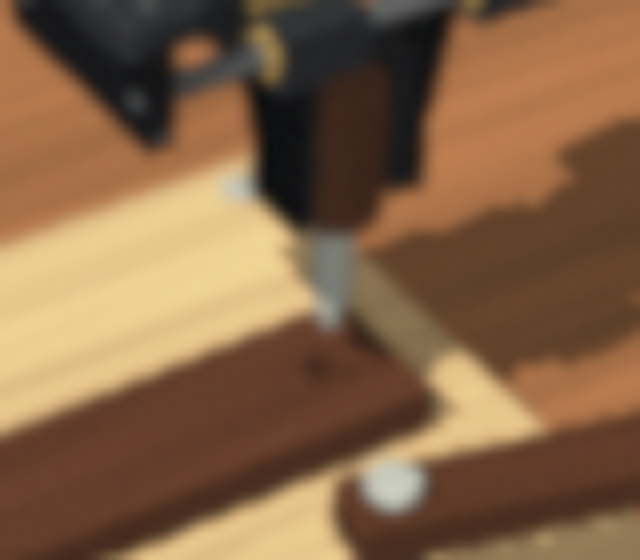

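The pin tip is at (330,322) and the eye at (320,365), with the tip wished straight above (323,363). It is within about 1.5 mm to the right, so I shift −y by 1 mm and insert.

Call:
servo_tool([
  {"offset": [-0.0005, -0.001, 0.005], "dr": [0, -0.14, 0]},
  {"offset": [-0.0005, -0.001, 0.01], "dr": [0, -0.14, 0]},
  {"offset": [-0.0005, -0.001, 0.014], "dr": [0, -0.14, 0]},
  {"offset": [-0.0005, -0.001, 0.018], "dr": [0, -0.14, 0]},
  {"offset": [-0.0005, -0.001, 0.021], "dr": [0, -0.14, 0]},
  {"offset": [-0.0005, -0.001, 0.024], "dr": [0, -0.14, 0]},
  {"offset": [-0.0005, -0.001, 0.027], "dr": [0, -0.14, 0]},
  {"offset": [-0.0005, -0.001, 0.03], "dr": [0, -0.14, 0]},
  {"offset": [-0.0005, -0.001, 0.03], "dr": [0, -0.14, 0]},
])

```text
time_s: 9.4
position: [0.5423, 0.0444, 0.0808]
tcp_rot: [[-0.999, -0.045, -0.001], [-0.045, 0.999, -0.001], [0.001, -0.001, -1.0]]
force: [0.7, 1.9, -2.2]
opening: 0.313
grasp_force: 30.0
```

Call:
servo_tool([
  {"offset": [0, 0.0005, 0.003], "dr": [0, 0, 0]},
  {"offset": [0, 0.0007, 0.006], "dr": [0, 0, 0]},
  {"offset": [0, 0.0007, 0.009], "dr": [0, 0, 0]},
  {"offset": [0, 0.0007, 0.012], "dr": [0, 0, 0]},
  {"offset": [0, 0.0007, 0.015], "dr": [0, 0, 0]},
  {"offset": [0, 0.0007, 0.015], "dr": [0, 0, 0]},
])

```text
time_s: 9.9
position: [0.5425, 0.0448, 0.0657]
tcp_rot: [[-0.999, -0.045, 0.0], [-0.045, 0.999, -0.001], [-0.0, -0.001, -1.0]]
force: [1.5, 1.1, -2.3]
opening: 0.313
grasp_force: 30.0
```

Call:
servo_tool([
  {"offset": [0, 0.0003, 0.003], "dr": [0, 0, 0]},
  {"offset": [0, 0.0003, 0.006], "dr": [0, 0, 0]},
  {"offset": [0, 0.0003, 0.009], "dr": [0, 0, 0]},
  {"offset": [0, 0.0003, 0.011], "dr": [0, 0, 0]},
  {"offset": [0, 0.0003, 0.012], "dr": [0, 0, 0]},
  {"offset": [0, 0.0003, 0.0127], "dr": [0, 0, 0]},
  {"offset": [0, 0.0003, 0.0127], "dr": [0, 0, 0]},
])

```text
time_s: 10.48
position: [0.5425, 0.045, 0.0535]
tcp_rot: [[-0.999, -0.045, 0.0], [-0.045, 0.999, -0.001], [-0.0, -0.001, -1.0]]
force: [2.4, 0.6, -0.4]
opening: 0.315
grasp_force: 30.0
```

Call:
servo_tool([
  {"offset": [0, 0, 0.0005], "dr": [0, 0, 0]},
  {"offset": [0, 0, 0.001], "dr": [0, 0, 0]},
  {"offset": [0, 0, 0.0015], "dr": [0, 0, 0]},
  {"offset": [0, 0, 0.0015], "dr": [0, 0, 0]},
])

```text
time_s: 10.82
position: [0.5426, 0.045, 0.0532]
tcp_rot: [[-0.999, -0.045, 0.001], [-0.045, 0.999, -0.002], [-0.001, -0.002, -1.0]]
force: [1.8, 1.2, 7.1]
opening: 0.315
grasp_force: 30.0
```

Call:
servo_tool([
  {"offset": [0, 0, -0.0015], "dr": [0, 0, 0]},
  {"offset": [0, 0, -0.0015], "dr": [0, 0, 0]},
  {"offset": [0, 0, -0.0015], "dr": [0, 0, 0]},
  {"offset": [0, 0, -0.0015], "dr": [0, 0, 0]},
  {"offset": [0, 0, -0.0015], "dr": [0, 0, 0]},
  {"offset": [0, 0, -0.0015], "dr": [0, 0, 0]},
  {"offset": [0, 0, -0.0015], "dr": [0, 0, 0]},
  {"offset": [0, 0, -0.0015], "dr": [0, 0, 0]},
  {"offset": [0, 0, -0.01], "dr": [0, 0, 0]},
  {"offset": [0, 0, -0.03], "dr": [0, 0, 0]},
  {"offset": [0, 0, -0.06], "dr": [0, 0, 0]},
  {"offset": [0, 0, -0.1], "dr": [0, 0, 0]},
  {"offset": [0, 0, -0.12], "dr": [0, 0, 0]},
  {"offset": [0, 0, -0.12], "dr": [0, 0, 0]},
], gripper=-1)

```text
time_s: 11.98
position: [0.5456, 0.0449, 0.1776]
tcp_rot: [[-0.999, -0.046, 0.01], [-0.046, 0.999, -0.003], [-0.01, -0.003, -1.0]]
force: [0.7, -0.1, -0.1]
opening: 0.998
grasp_force: 0.0
```

```bash
python3 - <<'E'
from h import *
go([.4641,-.3585,.12],88.1)
E
```

```text
t 11.98 p [0.5456 0.0449 0.1776] q6 -99.5 offset [ 0.1004 -0.3991  0.0579] dr [-0.17  0.6   4.51]
```

Call:
servo_tool([
  {"offset": [0.1, -0.399, 0.02], "dr": [0, 0, 4.5]},
  {"offset": [0.1, -0.399, 0.02], "dr": [0, 0, 4.5]},
  {"offset": [0.1, -0.399, 0.02], "dr": [0, 0, 4.5]},
  {"offset": [0.1, -0.399, 0.02], "dr": [0, 0, 4.5]},
  {"offset": [0.1, -0.399, 0.02], "dr": [0, 0, 4.5]},
  {"offset": [0.1, -0.399, 0.02], "dr": [0, 0, 4.5]},
  {"offset": [0.1, -0.399, 0.02], "dr": [0, 0, 4.5]},
  {"offset": [0.1, -0.399, 0.02], "dr": [0, 0, 4.5]},
  {"offset": [0.1, -0.399, 0.02], "dr": [0, 0, 4.5]},
  {"offset": [0.1, -0.399, 0.02], "dr": [0, 0, 4.5]},
  {"offset": [0.1, -0.399, 0.02], "dr": [0, 0, 4.5]},
  {"offset": [0.1, -0.399, 0.02], "dr": [0, 0, 4.5]},
  {"offset": [0.1, -0.399, 0.02], "dr": [0, 0, 4.5]},
  {"offset": [0.1, -0.399, 0.02], "dr": [0, 0, 4.5]},
])

```text
time_s: 13.15
position: [0.46, -0.356, 0.1522]
tcp_rot: [[-0.999, 0.032, -0.002], [0.032, 0.999, 0.001], [0.002, 0.0, -1.0]]
force: [-0.1, 0.7, -0.5]
opening: 1.001
grasp_force: 0.0
```

```bash
python3 - <<'E'
from h import *
go([.4641,-.3585,.022],88.1)
w=cap('wrist','w3.png'); t=cap('top','t3.png')
a=np.hstack([cv2.resize(w['color'],(400,300)),cv2.resize(t['color'][120:240,220:380],(400,300))])[:,:,::-1]; cv2.imwrite('pics/a3.png',a)
for x in(-.075,.075):
  for y in (-.02,.02):
    c,s=np.cos(np.radians(-1.9)),np.sin(np.radians(-1.9)); print((proj(w,[.4641+c*x-s*y,-.3585+s*x+c*y,.046])/1.4).round())
E
```

```text
t 13.15 p [ 0.46   -0.356   0.1522] q6 -136.8 offset [-0.0044 -0.0025  0.1302] dr [ 0.03 -0.11  0.06]
[183.  80.]
[221.  80.]
[186. 207.]
[218. 207.]
```

View pics/a3.png

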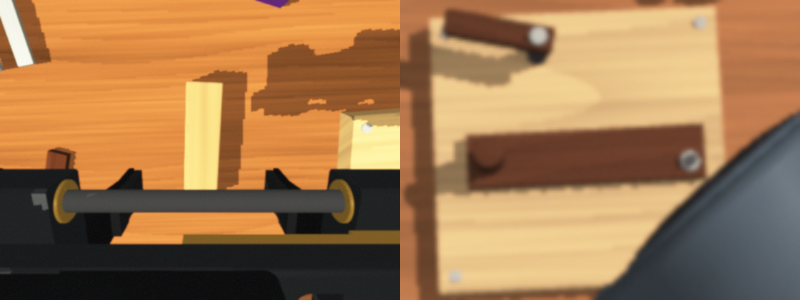

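The batten's near end shows at (185–222, 81), which matches the prediction of 183–221 at row 80. The pin stands in the fence eye at (487,155) in the right half. I go down and grip the batten.

Call:
servo_tool([
  {"offset": [-0.005, -0.002, 0.03], "dr": [0, 0, 0]},
  {"offset": [-0.005, -0.002, 0.06], "dr": [0, 0, 0]},
  {"offset": [-0.005, -0.002, 0.09], "dr": [0, 0, 0]},
  {"offset": [-0.005, -0.002, 0.11], "dr": [0, 0, 0]},
  {"offset": [-0.005, -0.002, 0.123], "dr": [0, 0, 0]},
  {"offset": [-0.005, -0.002, 0.13], "dr": [0, 0, 0]},
  {"offset": [-0.005, -0.002, 0.13], "dr": [0, 0, 0]},
  {"offset": [-0.005, -0.002, 0.13], "dr": [0, 0, 0]},
])

```text
time_s: 13.92
position: [0.4656, -0.3598, 0.023]
tcp_rot: [[-0.999, 0.032, -0.0], [0.032, 0.999, -0.002], [0.0, -0.002, -1.0]]
force: [0.5, 0.0, -1.1]
opening: 0.997
grasp_force: 0.0
```

Call:
servo_tool([
  {"offset": [0, 0, 0], "dr": [0, 0, 0]},
  {"offset": [0, 0, 0], "dr": [0, 0, 0]},
  {"offset": [0, 0, 0], "dr": [0, 0, 0]},
  {"offset": [0, 0, 0], "dr": [0, 0, 0]},
  {"offset": [0, 0, 0], "dr": [0, 0, 0]},
  {"offset": [0, 0, 0], "dr": [0, 0, 0]},
  {"offset": [0, 0, 0], "dr": [0, 0, 0]},
  {"offset": [0, 0, 0], "dr": [0, 0, 0]},
  {"offset": [0, 0, 0], "dr": [0, 0, 0]},
  {"offset": [0, 0, 0], "dr": [0, 0, 0]},
  {"offset": [0, 0, 0], "dr": [0, 0, 0]},
  {"offset": [0, 0, 0], "dr": [0, 0, 0]},
], gripper=1)

```text
time_s: 14.92
position: [0.4649, -0.3596, 0.0227]
tcp_rot: [[-0.999, 0.034, -0.001], [0.034, 0.999, -0.0], [0.001, -0.0, -1.0]]
force: [-0.8, 3.2, 3.3]
opening: 0.461
grasp_force: 29.8
```

Call:
servo_tool([
  {"offset": [0, 0, -0.01], "dr": [0, 0, 0]},
  {"offset": [0, 0, -0.03], "dr": [0, 0, 0]},
  {"offset": [0, 0, -0.06], "dr": [0, 0, 0]},
  {"offset": [0, 0, -0.1], "dr": [0, 0, 0]},
  {"offset": [0, 0, -0.14], "dr": [0, 0, 0]},
  {"offset": [0, 0, -0.15], "dr": [0, 0, 0]},
  {"offset": [0, 0, -0.15], "dr": [0, 0, 0]},
])

```text
time_s: 15.5
position: [0.4672, -0.3627, 0.177]
tcp_rot: [[-0.999, 0.033, 0.006], [0.033, 0.999, -0.01], [-0.006, -0.009, -1.0]]
force: [1.0, 1.1, -1.7]
opening: 0.461
grasp_force: 29.7
```

```bash
python3 - <<'E'
from h import *
print(J(.055-.01+.005,.095-.185)); go([*J(.05,-.09),.17],2.6)
s=bot.read_state(); print(s['opening'],s['grasp_force'],s['force'])
E
```

```text
[ 0.5965312 -0.0421392]
t 15.5 p [ 0.4672 -0.3627  0.177 ] q6 -136.6 offset [-0.1187  0.3248  0.0047] dr [-0.18  0.69 85.51]
0.46064808746193014 29.730249303393066 [ 0.98232307  1.07030255 -1.73437599]
```

Call:
servo_tool([
  {"offset": [-0.1187, 0.3248, 0.0], "dr": [0, 0, 85.5]},
  {"offset": [-0.1187, 0.3248, 0.0], "dr": [0, 0, 85.5]},
  {"offset": [-0.1187, 0.3248, 0.0], "dr": [0, 0, 85.5]},
  {"offset": [-0.1187, 0.3248, 0.0], "dr": [0, 0, 85.5]},
  {"offset": [-0.1187, 0.3248, 0.0], "dr": [0, 0, 85.5]},
  {"offset": [-0.1187, 0.3248, 0.0], "dr": [0, 0, 85.5]},
  {"offset": [-0.1187, 0.3248, 0.0], "dr": [0, 0, 85.5]},
  {"offset": [-0.1187, 0.3248, 0.0], "dr": [0, 0, 85.5]},
  {"offset": [-0.1187, 0.3248, 0.0], "dr": [0, 0, 85.5]},
  {"offset": [-0.1187, 0.3248, 0.0], "dr": [0, 0, 85.5]},
  {"offset": [-0.1187, 0.3248, 0.0], "dr": [0, 0, 85.5]},
  {"offset": [-0.1187, 0.3248, 0.0], "dr": [0, 0, 85.5]},
  {"offset": [-0.1187, 0.3248, 0.0], "dr": [0, 0, 85.5]},
  {"offset": [-0.1187, 0.3248, 0.0], "dr": [0, 0, 85.5]},
  {"offset": [-0.1187, 0.3248, 0.0], "dr": [0, 0, 85.5]},
  {"offset": [-0.1187, 0.3248, 0.0], "dr": [0, 0, 85.5]},
  {"offset": [-0.1187, 0.3248, 0.0], "dr": [0, 0, 85.5]},
])

```text
time_s: 16.92
position: [0.5943, -0.0395, 0.1713]
tcp_rot: [[-0.046, 0.999, -0.002], [0.999, 0.046, -0.001], [-0.001, -0.002, -1.0]]
force: [0.6, 0.6, -2.1]
opening: 0.455
grasp_force: 29.7
```

```bash
python3 - <<'E'
from h import *
go([*J(.05,-.09),.0535],2.8); print(bot.read_state()['moment'],bot.read_state()['force'])
E
```

```text
t 16.92 p [ 0.5943 -0.0395  0.1713] q6 -17.1 offset [-0.0026  0.0024  0.1178] dr [-0.11  0.06 -0.17]
[-0.0367379   0.10046961 -0.01783454] [ 0.58936908  0.6075282  -2.06137735]
```

Going down with 5 mm clearance to the fence.

Call:
servo_tool([
  {"offset": [-0.0026, 0.0024, 0.02], "dr": [-0.1, 0, -0.2]},
  {"offset": [-0.0026, 0.0024, 0.045], "dr": [-0.1, 0, -0.2]},
  {"offset": [-0.0026, 0.0024, 0.07], "dr": [-0.1, 0, -0.2]},
  {"offset": [-0.0026, 0.0024, 0.09], "dr": [-0.1, 0, -0.2]},
  {"offset": [-0.0026, 0.0024, 0.105], "dr": [-0.1, 0, -0.2]},
  {"offset": [-0.0026, 0.0024, 0.113], "dr": [-0.1, 0, -0.2]},
  {"offset": [-0.0026, 0.0024, 0.1165], "dr": [-0.1, 0, -0.2]},
  {"offset": [-0.0026, 0.0024, 0.1175], "dr": [-0.1, 0, -0.2]},
  {"offset": [-0.0026, 0.0024, 0.1175], "dr": [-0.1, 0, -0.2]},
])

```text
time_s: 17.67
position: [0.5977, -0.0422, 0.0552]
tcp_rot: [[-0.049, 0.999, 0.002], [0.999, 0.049, -0.002], [-0.002, 0.002, -1.0]]
force: [-0.0, -0.1, -2.2]
opening: 0.458
grasp_force: 29.7
```

```bash
python3 - <<'E'
from h import *
go([*J(.045,-.09),.0527],2.8); print(bot.read_state()['moment'])
E
```

```text
t 17.67 p [ 0.5977 -0.0422  0.0552] q6 -17.4 offset [ 0.0002 -0.0062  0.0024] dr [0.13 0.1  0.  ]
[-0.08749255  0.02093758 -0.05680256]
```

Call:
servo_tool([
  {"offset": [0, -0.002, 0.001], "dr": [0, 0, 0]},
  {"offset": [0, -0.0035, 0.001], "dr": [0, 0, 0]},
  {"offset": [0, -0.0045, 0.001], "dr": [0, 0, 0]},
  {"offset": [0, -0.005, 0.001], "dr": [0, 0, 0]},
  {"offset": [0, -0.005, 0.001], "dr": [0, 0, 0]},
])

```text
time_s: 18.08
position: [0.5944, -0.0424, 0.0547]
tcp_rot: [[-0.049, 0.999, 0.006], [0.999, 0.049, -0.002], [-0.002, 0.006, -1.0]]
force: [5.3, 2.1, -1.2]
opening: 0.463
grasp_force: 29.6
```

Call:
servo_tool([
  {"offset": [0, -0.0005, 0.0], "dr": [0, 0, 0]},
  {"offset": [0, -0.001, 0.0], "dr": [0, 0, 0]},
  {"offset": [0, -0.001, 0.0], "dr": [0, 0, 0]},
])

```text
time_s: 18.33
position: [0.5943, -0.0424, 0.0547]
tcp_rot: [[-0.049, 0.999, 0.008], [0.999, 0.049, -0.002], [-0.003, 0.008, -1.0]]
force: [6.1, 2.3, -1.5]
opening: 0.458
grasp_force: 29.6
```

Call:
servo_tool([
  {"offset": [0, 0.0005, 0.0005], "dr": [0, 0, 0]},
  {"offset": [0, 0.0005, 0.001], "dr": [0, 0, 0]},
  {"offset": [0, 0.0005, 0.0015], "dr": [0, 0, 0]},
  {"offset": [0, 0.0005, 0.002], "dr": [0, 0, 0]},
  {"offset": [0, 0.0005, 0.002], "dr": [0, 0, 0]},
])

```text
time_s: 18.75
position: [0.5944, -0.0427, 0.0531]
tcp_rot: [[-0.049, 0.999, 0.007], [0.999, 0.049, -0.003], [-0.003, 0.007, -1.0]]
force: [5.7, 2.2, 2.7]
opening: 0.457
grasp_force: 29.6
```

```bash
python3 - <<'E'
from h import *
c=cap('scene'); go([*J(.045,-.09),.0527],2.8); print(bot.read_state()['force'],bot.read_state()['moment'])
cv2.imwrite('pics/s2.png',cv2.resize(c['color'][180:330,200:375][:,:,::-1],(700,600),interpolation=2))
E
```

```text
t 18.8 p [ 0.5944 -0.0427  0.0531] q6 -17.6 offset [ 0.0005 -0.0029  0.0004] dr [0.41 0.17 0.02]
[5.11060615 2.56097871 1.91441436] [ 0.24622311 -0.93642616  0.36930694]
```

View pics/s2.png

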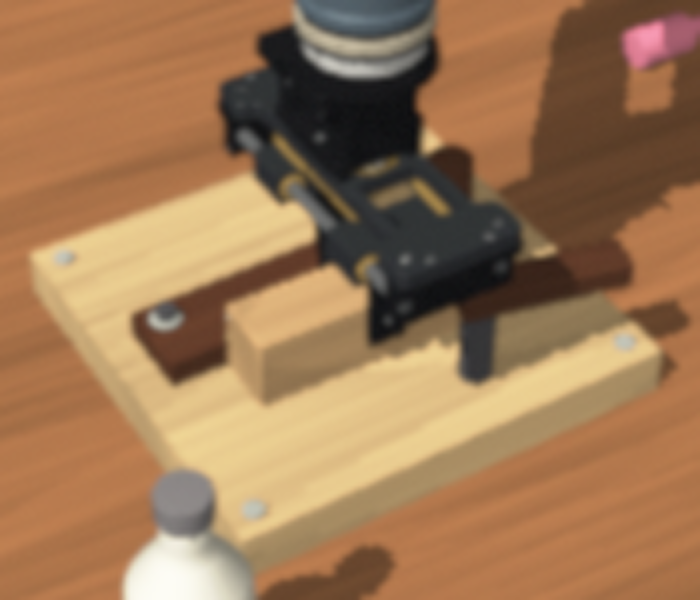

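The batten lies flush along the fence's far edge: its end is at (230,310)–(265,400) and there is no gap along the fence. I release it and rise.

Call:
servo_tool([
  {"offset": [0, 0.001, -0.0005], "dr": [0, 0, 0]},
  {"offset": [0, 0.001, -0.0005], "dr": [0, 0, 0]},
  {"offset": [0, 0.001, -0.0005], "dr": [0, 0, 0]},
  {"offset": [0, 0.001, -0.0005], "dr": [0, 0, 0]},
  {"offset": [0, 0.001, -0.0005], "dr": [0, 0, 0]},
  {"offset": [0, 0.002, -0.0005], "dr": [0, 0, 0]},
  {"offset": [0, 0.002, -0.01], "dr": [0, 0, 0]},
  {"offset": [0, 0.002, -0.03], "dr": [0, 0, 0]},
  {"offset": [0, 0.002, -0.06], "dr": [0, 0, 0]},
  {"offset": [0, 0.002, -0.09], "dr": [0, 0, 0]},
  {"offset": [0, 0.002, -0.09], "dr": [0, 0, 0]},
], gripper=-0.5)

```text
time_s: 19.72
position: [0.5975, -0.043, 0.148]
tcp_rot: [[-0.049, 0.999, 0.012], [0.999, 0.049, -0.004], [-0.005, 0.012, -1.0]]
force: [0.5, 0.8, -0.3]
opening: 0.755
grasp_force: 0.0
```

```bash
python3 - <<'E'
from h import *
th=-.4; 
def c(th,r=.065):
    h=.015*abs(np.cos(th))+.0095*abs(np.sin(th)); return np.array([.1,-.05])+r*np.array([-np.sin(th),np.cos(th)])+(.012+h)*np.array([np.cos(th),np.sin(th)])
print(c(th)); go([*J(*c(th)),.15],2.6)
t=cap('top'); g=cv2.cvtColor(t['color'],cv2.COLOR_RGB2HSV)
A=t['color'][90:210,210:370][:,:,::-1]; cv2.imwrite('pics/b1.png',cv2.resize(A,(800,600)))
for a in np.linspace(-.4,1.6,15): d=c(a)-c(-.4); print(round(a,2),'[%.3f, %.3f]'%(d[1],d[0]))
E
```

```text
[ 0.15249767 -0.00162487]
t 19.72 p [ 0.5975 -0.043   0.148 ] q6 -17.5 offset [ 0.0889  0.1019 -0.0012] dr [0.7  0.28 0.2 ]
-0.4 [0.000, 0.000]
-0.26 [0.007, -0.008]
-0.11 [0.013, -0.017]
0.03 [0.017, -0.027]
0.17 [0.021, -0.036]
0.31 [0.022, -0.045]
0.46 [0.023, -0.055]
0.6 [0.022, -0.065]
0.74 [0.019, -0.075]
0.89 [0.015, -0.085]
1.03 [0.009, -0.094]
1.17 [0.001, -0.102]
1.31 [-0.008, -0.109]
1.46 [-0.018, -0.114]
1.6 [-0.028, -0.118]
```

Call:
servo_tool([
  {"offset": [0.03, 0.034, -0.005], "dr": [0.4, 0.2, 0.2]},
  {"offset": [0.06, 0.068, -0.005], "dr": [0.4, 0.2, 0.2]},
  {"offset": [0.089, 0.102, -0.002], "dr": [0.4, 0.2, 0.2]},
  {"offset": [0.089, 0.102, -0.002], "dr": [0.4, 0.2, 0.2]},
  {"offset": [0.089, 0.102, -0.002], "dr": [0.4, 0.2, 0.2]},
  {"offset": [0.089, 0.102, -0.002], "dr": [0.4, 0.2, 0.2]},
  {"offset": [0.089, 0.102, -0.002], "dr": [0.4, 0.2, 0.2]},
  {"offset": [0.089, 0.102, -0.002], "dr": [0.4, 0.2, 0.2]},
  {"offset": [0.089, 0.102, -0.002], "dr": [0.4, 0.2, 0.2]},
  {"offset": [0.089, 0.102, -0.002], "dr": [0.4, 0.2, 0.2]},
  {"offset": [0.089, 0.102, -0.002], "dr": [0.4, 0.2, 0.2]},
  {"offset": [0.089, 0.102, -0.002], "dr": [0.4, 0.2, 0.2]},
], gripper=1)

```text
time_s: 20.77
position: [0.6909, 0.0513, 0.1439]
tcp_rot: [[-0.045, 0.999, -0.006], [0.999, 0.045, 0.002], [0.002, -0.006, -1.0]]
force: [0.9, 0.7, 0.0]
opening: 0.015
grasp_force: 0.0
```

```bash
python3 - <<'E'
from h import *
go([*J(.1525,-.0016),.086],2.6); print(bot.read_state()['opening'])
t=cap('top'); A=t['color'][90:210,210:370][:,:,::-1]; cv2.imwrite('pics/b2.png',cv2.resize(A,(800,600)))
E
```

```text
t 20.77 p [0.6909 0.0513 0.1439] q6 -7.6 offset [-0.0007  0.0043  0.0578] dr [-0.33 -0.12 -0.05]
0.015083433570402083
```

Call:
servo_tool([
  {"offset": [0, 0.004, 0.02], "dr": [-0.3, 0, 0]},
  {"offset": [0, 0.004, 0.045], "dr": [-0.3, 0, 0]},
  {"offset": [0, 0.004, 0.058], "dr": [-0.3, 0, 0]},
  {"offset": [0, 0.004, 0.058], "dr": [-0.3, 0, 0]},
  {"offset": [0.007, -0.004, 0.058], "dr": [-0.3, 0, 0]},
  {"offset": [0.013, -0.013, 0.058], "dr": [-0.3, 0, 0]},
  {"offset": [0.017, -0.023, 0.058], "dr": [-0.3, 0, 0]},
  {"offset": [0.021, -0.032, 0.058], "dr": [-0.3, 0, 0]},
  {"offset": [0.022, -0.041, 0.058], "dr": [-0.3, 0, 0]},
  {"offset": [0.023, -0.051, 0.058], "dr": [-0.3, 0, 0]},
  {"offset": [0.022, -0.061, 0.058], "dr": [-0.3, 0, 0]},
  {"offset": [0.019, -0.071, 0.058], "dr": [-0.3, 0, 0]},
  {"offset": [0.015, -0.081, 0.058], "dr": [-0.3, 0, 0]},
  {"offset": [0.009, -0.09, 0.058], "dr": [-0.3, 0, 0]},
  {"offset": [0.001, -0.098, 0.058], "dr": [-0.3, 0, 0]},
  {"offset": [-0.008, -0.105, 0.058], "dr": [-0.3, 0, 0]},
  {"offset": [-0.016, -0.11, 0.058], "dr": [-0.3, 0, 0]},
  {"offset": [-0.02, -0.113, 0.058], "dr": [-0.3, 0, 0]},
  {"offset": [-0.023, -0.114, 0.058], "dr": [-0.3, 0, 0]},
  {"offset": [-0.023, -0.114, 0.058], "dr": [-0.3, 0, 0]},
])

```text
time_s: 22.48
position: [0.5775, 0.0228, 0.0861]
tcp_rot: [[-0.044, 0.999, -0.002], [0.999, 0.044, 0.002], [0.002, -0.002, -1.0]]
force: [0.9, 0.7, -0.4]
opening: 0.006
grasp_force: 0.0
```

```bash
python3 - <<'E'
from h import *
go([*J(.035,-.0285),.086],2.6); print(bot.read_state()['force'])
E
```

```text
t 22.48 p [0.5775 0.0228 0.0861] q6 -11.5 offset [-0.0042  0.0011  0.0001] dr [-0.1  -0.12 -0.08]
[ 0.93821728  0.74946169 -0.39672047]
```

Small steps now, until the stop is felt.

Call:
servo_tool([
  {"offset": [-0.0015, 0, 0], "dr": [0, 0, 0]},
  {"offset": [-0.003, 0, 0], "dr": [0, 0, 0]},
  {"offset": [-0.004, 0, 0], "dr": [0, 0, 0]},
  {"offset": [-0.004, 0, 0], "dr": [0, 0, 0]},
])

```text
time_s: 22.82
position: [0.5777, 0.0206, 0.086]
tcp_rot: [[-0.045, 0.999, -0.002], [0.999, 0.045, 0.003], [0.003, -0.002, -1.0]]
force: [-0.3, 3.4, 0.8]
opening: 0.006
grasp_force: 1.7
```

Call:
servo_tool([
  {"offset": [-0.001, 0, 0], "dr": [0, 0, 0]},
  {"offset": [-0.0015, 0, 0], "dr": [0, 0, 0]},
  {"offset": [-0.0015, 0, 0], "dr": [0, 0, 0]},
])

```text
time_s: 23.07
position: [0.5777, 0.0203, 0.086]
tcp_rot: [[-0.044, 0.999, -0.002], [0.999, 0.044, 0.005], [0.005, -0.001, -1.0]]
force: [-0.2, 8.3, -0.1]
opening: 0.003
grasp_force: 3.8
```

Stop reached: 8 N and no further movement. I back off, rise, and check.

Call:
servo_tool([
  {"offset": [0.006, 0, 0], "dr": [0, 0, 0]},
  {"offset": [0.01, 0, 0], "dr": [0, 0, 0]},
  {"offset": [0.01, 0, -0.02], "dr": [0, 0, 0]},
  {"offset": [0.01, 0, -0.06], "dr": [0, 0, 0]},
  {"offset": [0.01, 0, -0.1], "dr": [0, 0, 0]},
  {"offset": [0.05, -0.01, -0.12], "dr": [0, 0, 0]},
  {"offset": [0.09, -0.01, -0.12], "dr": [0, 0, 0]},
  {"offset": [0.13, -0.02, -0.12], "dr": [0, 0, 0]},
  {"offset": [0.17, -0.02, -0.12], "dr": [0, 0, 0]},
  {"offset": [0.21, -0.03, -0.12], "dr": [0, 0, 0]},
  {"offset": [0.25, -0.03, -0.12], "dr": [0, 0, 0]},
  {"offset": [0.29, -0.03, -0.12], "dr": [0, 0, 0]},
  {"offset": [0.32, -0.03, -0.12], "dr": [0, 0, 0]},
  {"offset": [0.32, -0.03, -0.12], "dr": [0, 0, 0]},
  {"offset": [0.32, -0.03, -0.12], "dr": [0, 0, 0]},
])

```text
time_s: 24.32
position: [0.5335, 0.3378, 0.2068]
tcp_rot: [[-0.049, 0.999, 0.0], [0.999, 0.049, 0.001], [0.001, 0.0, -1.0]]
force: [-0.7, -1.3, -0.2]
opening: 0.001
grasp_force: 0.0
```

```bash
python3 - <<'E'
from h import *
t=cap('top'); c=cap('scene')
A=np.hstack([cv2.resize(t['color'][100:230,220:350],(400,400),interpolation=2),cv2.resize(c['color'][170:320,200:350],(400,400),interpolation=2)])
cv2.imwrite('pics/e1.png',A[:,:,::-1]); print(bot.read_state()['time_s'],bot.read_state()['position'])
for n,X in [('pin top',[*JH,.093]),('batten c',[*J(.045,-.09),.076]),('btip',[*J(.014,-.05),.097])]: print(n,((proj(t,X)-[220,100])*400/130).round(),((proj(c,X)-[200,170])*400/150+[400,0]).round())
E
```

```text
24.4167 [0.53372963 0.33548876 0.20668016]
pin top [106. 247.] [699. 131.]
batten c [227. 185.] [638. 211.]
btip [175. 224.] [659. 155.]
```

View pics/e1.png

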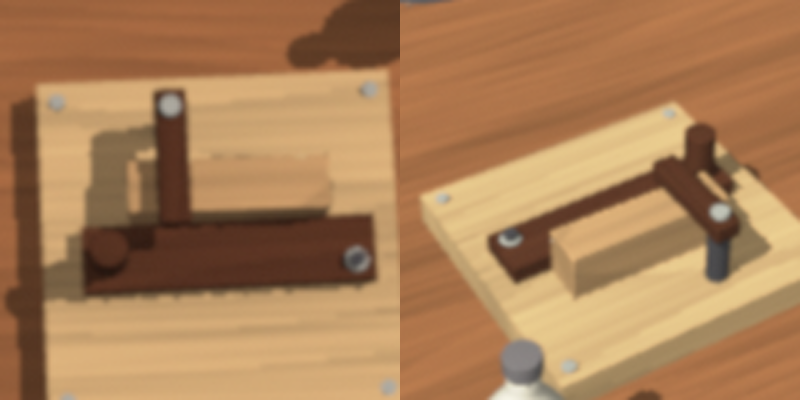

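```bash
python3 - <<'E'
from h import *
t=cap('top'); H=cv2.GaussianBlur(cv2.cvtColor(t['color'],cv2.COLOR_RGB2GRAY).astype(np.float32),(3,3),0)
def edge(us,v0,v1,z,sgn):
    P=[]
    for u in us:
        g=sgn*np.diff(H[v0:v1,u]); i=1+np.argmax(g[1:-1]); a,b,c=g[i-1:i+2]; v=v0+.5+i+.5*(a-c)/(a-2*b+c); P.append(onz(t,u,v,z)[:2])
    P=np.array(P); f=np.polyfit(P[:,1],P[:,0],1); return np.degrees(-np.arctan(f[0])),np.polyval(f,-.042),(P[:,0]-np.polyval(f,P[:,1])).std()
# batten near top edge (bright->dark), fence near bottom..top edge row
print('batten near top edge',edge(range(286,323),158,171,.076,-1), 'expected x',J(.025,-.09)[0])
print('batten far top edge',edge(range(286,323),143,158,.076,1),'exp',J(.065,-.09)[0])
print('fence far edge right of batten',edge(range(331,340),164,180,.047,-1))
for u in (290,305,320): print(H[148:178,u].astype(int))
print([proj(t,[*J(.025,-.09+d),z]).round(1) for d in(-.07,0) for z in(.076,.047)])
# batten end
r=H[160,318:340]; print(r.astype(int)); print('exp end',proj(t,[*J(.045,-.165),.076]))
E
```

```text
batten near top edge (np.float64(2.05794677617692), np.float64(0.573796391861104), np.float64(0.00010164766556798644)) expected x 0.5715569331764007
batten far top edge (np.float64(8.801080998706247), np.float64(0.6226286818964221), np.float64(0.0059383149374244906)) exp 0.6115157559680293
fence far edge right of batten (np.float64(2.1084366471172657), np.float64(0.5735201006381077), np.float64(4.479457608256318e-05))
[168 161 153 151 154 156 156 155 153 151 149 149 152 155 158 158 158 159
 156 142 114  85  67  56  49  48  53  56  57  58]
[171 168 163 159 159 159 158 156 154 152 152 154 157 159 160 160 161 161
 154 130  98  73  58  48  45  50  56  59  59  59]
[175 173 169 165 163 162 160 157 155 154 155 157 160 161 160 158 155 150
 135 108  80  62  52  49  53  58  59  59  59  60]
[array([325.1, 167.6]), array([323.9, 170.2]), array([294.1, 168.9]), array([293.6, 171.5])]
[159 159 160 159 159 158 156 153 150 149 154 161 165 166 166 166 166 166
 166 166 167 167]
exp end [326.83165309 158.87461027]
```

The batten edge is at x = 0.5738 and the fence edge at 0.5735, both at about 2.1°, so it is flush. Its end is where midway placing puts it. Handing in.

```bash
python3 -c "
from h import *
print(ticket.hand_in())"
```

```text
the job is handed in; nothing more can be done
None
```

The job is handed in at about 24 s of the 72 s allowed: the fence is swung home and locked with the pin fully down, the batten stands flush against it about midway, the turn button is against its stop across the batten, and I did not move the hammer, bottle or offcut.

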